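# Find the lid that snaps onto the washed canister

## Task

Three look-alike steel lids got mixed up in the mint green tray: try them on the open canister that stands on the square dark wooden board until you find the one that fits, and press it down until it snaps fully home. Lids that do not fit go back upright into the tray. Leave the cup, the paddle and the scoop where they are.

Things in the scene. Friction and masses are not known exactly. Their poses are not given: they have to be found in the camera images.
- mouth (a point): Centre of the open mouth of the steel canister on the square board: on its axis, level with the flat rim, 142 mm above the work surface; z up. The right lid goes on level and centred (1.4 mm clearance all round, any yaw). Its knob point stops about 40 mm above this point, on the catches; pushed on (some 10 N) it snaps, is drawn down and ends 29 mm above: fully home.
- board: Dark wooden board 160 x 160 x 12 mm, fixed; origin under its centre. The canister stands fixed on its middle: body 120 mm across, above it a 32 mm tall neck, wall 4 mm, outside 88, 96 or 104 mm (changes from start to start), with four sprung catches standing out 3.5 mm, 14 mm below the rim. Two more such open canisters, 142 mm tall in all, stand out of the way on the far left of the robot.
- tray: Mint green plastic tray (a tier lifted off the trolley), fixed, open-topped: 200 (its x) x 460 (its y) x 30 mm high, walls and floor 5 mm; origin at the centre of its underside, on the work surface. The three lids stand in it in a row along its y, about 140 mm apart.
- lid_a_knob (a point): Lid A: middle of the square wooden knob (28 x 28 mm, 40 mm tall, sides along this frame's x and y) of a steel lid, 120 mm across, 160 g. The point is on the lid's axis (z, up), 24 mm above the flat top, 16 mm below the knob's top, 51.5 mm above the lower edge on which the lid stands in the tray.
- lid_b_knob (a point): Lid B: the same point of the second lid, which looks just like lid A. Underneath, each lid has a round groove that takes the canister's neck; the groove's diameter differs by 8 mm from lid to lid. Which lid is right changes from start to start and cannot be seen.
- lid_c_knob (a point): Lid C: the same point of the third lid, which looks just like lid A. A wrong lid stops too high, however hard it is pushed (20 N is plenty): its knob point stays about 43 mm (lid too wide) or 51 mm (too narrow) above the mouth point.
- cup: Bystander: yellow acrylic cup standing upright, 76 mm across, 90 mm tall; origin at the centre of its foot.
- paddle: Bystander: pale wooden stirring paddle lying flat, 220 mm long along its x, 42 mm wide, 10 mm thick; origin on its underside at mid-length.
- scoop: Bystander: grey clamshell ice scoop lying down, about 200 mm long along its x, 84 mm high; origin on the surface below mid-length.
There are look-alikes about, which are no part of the job. What is shaped like the part that bears lid_b_knob but pink is not meant.

How it is judged:
By the outcome, as a careful person would: the job done as asked, in the order asked, and still so for the second after the job is handed in, with the robot touching nothing.
It also fails if it takes over 72 s, if anything falls off the work surface, if the arm or the gripper's body presses on something with over 40 N, if the wrist force passes 120 N, or if a joint passes its speed limit or range.

## Robot

A 6-joint arm with a two-finger parallel gripper is mounted at the origin on the work surface. World frame = base frame: x ahead of the robot, y to its left, z up, the work surface at z = 0. Lengths are in m, angles in degrees, forces in N, time in s.
With the tool pointing down it reaches from about 0.35 to 0.875 m from the base axis. Payload 4.2 kg.
Tool frame: the origin (TCP) lies at the very end of the fingers, on their centre line; the grasp point (between the pads) lies 19 mm behind it; z points along the fingers, y is the line along which they close (so a half turn about z gives the same grasp; the last joint's range is limited). The gripper opens to 87 mm and grips with 3 to 60 N. Pads are 19 mm wide; open, the fingers measure 117 mm over their backs; the gripper's body (75 mm by 190 mm) begins 51 mm behind the grasp point.
Start: joints at [-61.158, 22.042, 0.453, 0, -68.411, -14.817], TCP at [0.151, -0.606, 0.223] pointing down, gripper open.
Joint ranges: [-179.83, 179.83], [-69.29, 118.12], [-61.27, 80.66], [-181.25, 117.63], [-171.15, -9.14], [-177.46, 177.46]. Speed limits (degrees/s): [159.86, 159.86, 180, 180, 180, 180].

## Interface

Orientations are given as a 3x3 rotation matrix whose columns are the frame's x, y, z axes.
In Python, from station import monitor, cams, ticket gives the robot as it stands.
- The arm moves only by the tool drive_tool, never from a script. Its argument "moves" is a list of rows, each an object with "delta_pos": the shift along the tool's x, y, z in mm, a list of three; "turn": the turn about the tool's z in rad; "claw": the opening, from 0 (shut) to 1 (fully open). A call has 1 to 12 rows; each row shifts and turns the commanded pose from where the row before left it, along the tool's axes as they then stand; what a row does not reach is not made up. A row lasts 1/8 s, in which the tool goes at most 62.5 mm and 10.7 degrees, less where a joint would pass 70% of its speed; a pose out of reach is approached as far as the arm can. A call is refused whole if a number of a shift passes 62.5 or a number of a turn 0.188, either way. A call with a gripper value outside its range is refused whole. The fingers move at their own pace and stop on an object; the grip force is fixed at half the most. Time passes only in rows, so rows that do not move let the fingers close. It gives the time, the measured TCP pose, the force, the opening and the grip force at its end, in the units of the state.
- monitor.sense(): the state, without advancing time (a new reading comes with each control period).
- cams.capture(name): name is "scene" or "side" or "wrist"; returns a dict with "color" (480x640x3 uint8, red, green, blue), "range_z" (480x640 float32, m along the optical axis (not along the pixel's ray), 0 where there is no reading), "vertical_fov" (degrees; the focal length in pixels is half the picture's height over the tangent of half this angle, whatever the lens; pixels are square), "cx", "cy" (the principal point, pixels), "extrinsics" (4x4, takes a point from camera to world coordinates). Camera axes: x right, y down, z forward; pixel columns grow to the right and rows downward; lengths in m; the calibration is good to about 2 mm. A picture is of the moment at which its call begins.
- ticket.finish_job(): hands the job in; it is judged then, once.
The state is a dict: "time_s": time; "joints": joint angles; "joint_velocities": joint speeds; "effort": joint torques, N m; "tcp_pos": TCP position; "ee_rot": TCP orientation; "wrist_force": force on the tool from outside, world axes, zero at the start; "moment": the same for the moment, N m; "gripper_width": opening from 0.0 (shut) to 1.0 (fully open); "gripper_force": force on a finger pad.
Only numpy, scipy, OpenCV 4.12 (cv2) and the standard library are available. Lean on these libraries where they do the work, as an engineer would, in place of code of your own. Each camera call takes 0.05 s, during which the arm holds its last target. There are 200 camera calls.

## Working session

There is one attempt and no reset: what is moved stays moved. The work goes in short steps, Python scripts to look and compute and a tool call to move; the robot and the scene stay as the last step left them, time stands still between calls to the robot, and variables do not carry over. Pictures are saved under pics/ and viewed, at most 10 in all, crops included, and the job is handed in when it is done.

Besides the shell and the picture viewer there is one more tool, called after "Call:" as name([rows], argument=value, ...), one row to a line, values as JSON. drive_tool: Moves the arm, as the interface text tells. Its arguments: {"type":"object","properties":{"moves":{"type":"array","items":{"type":"object","properties":{"delta_pos":{"type":"array","items":{"type":"number"}},"turn":{"type":"number"},"claw":{"type":"number"}}}}},"required":["moves"]}

```bash
mkdir -p pics
cat > h.py <<'E'
import numpy as np, cv2
from station import monitor, cams, ticket
def cap(n):
    c=cams.capture(n); f=240/np.tan(np.radians(c["vertical_fov"])/2)
    z=c["range_z"]; v,u=np.mgrid[:480,:640]
    P=np.stack([(u-c["cx"])/f*z,(v-c["cy"])/f*z,z,np.ones_like(z)],-1)@np.array(c["extrinsics"]).T
    P[z==0]=np.nan
    return c,P[...,:3]
E
python3 - <<'E'
from h import *
for n in("scene","side"):
    c,P=cap(n); cv2.imwrite(f"pics/{n}0.png",c["color"][...,::-1]); np.save(n+"P",P); np.save(n+"C",c["color"]); print(np.array(c["extrinsics"]).round(3).tolist())
print(monitor.sense())
E
```

```text
[[0.618, 0.498, -0.608, 1.157], [0.786, -0.411, 0.462, -0.434], [-0.02, -0.764, -0.645, 0.791], [0.0, 0.0, 0.0, 1.0]]
[[-0.827, -0.277, 0.49, -0.065], [-0.562, 0.402, -0.723, 0.899], [0.003, -0.873, -0.488, 0.713], [0.0, 0.0, 0.0, 1.0]]
{'time_s': 0.1, 'joints': array([-6.11579573e+01,  2.20866599e+01,  3.87717413e-01, -2.44503086e-02,
       -6.84114684e+01, -1.48175016e+01]), 'joint_velocities': array([-0.03721124, -0.24116029,  0.11849686,  0.07810979, -0.05226113,
        0.02609059]), 'effort': array([-6.74175462e-04, -3.91689456e+01,  1.87935734e+01,  4.23194960e+00,
        1.34578737e-02, -7.29114254e-05]), 'tcp_pos': array([ 0.15135324, -0.60584324,  0.22156878]), 'ee_rot': array([[-9.70230115e-01, -2.42184195e-01, -5.81998618e-04],
       [-2.42184870e-01,  9.70228301e-01,  1.87937935e-03],
       [ 1.09515554e-04,  1.96438171e-03, -9.99998065e-01]]), 'wrist_force': array([0.46763925, 0.00139729, 1.11455179]), 'moment': array([-0.00086627,  0.02478271, -0.03370598]), 'gripper_force': 0.0, 'gripper_width': 1.0011923947274435}
```

View pics/scene0.png

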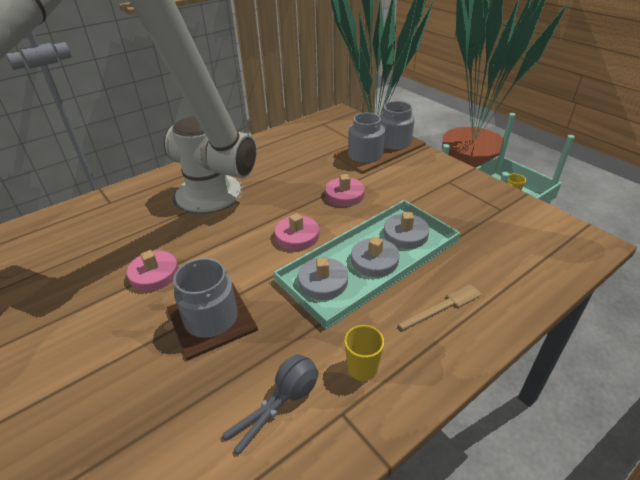

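View pics/side0.png

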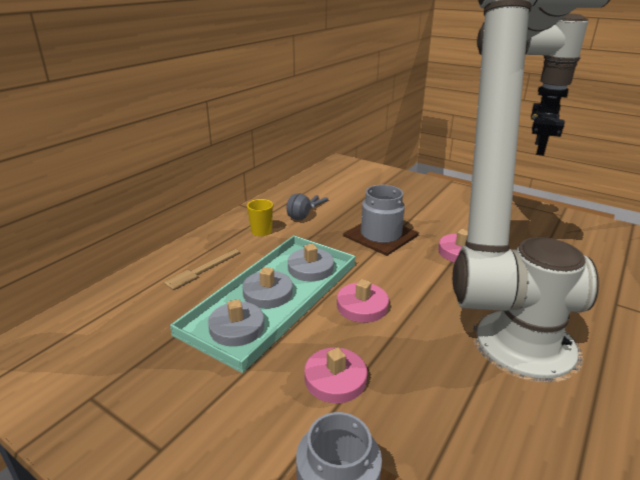

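The scene shows the tray with grey lids at about (323,278), (375,257) and (407,230), the canister on the dark board at (205,295), three pink look-alikes, the cup at (364,352), the scoop at (295,378) and the paddle at (440,308). The side view shows the same things, with lid knobs at (235,310), (267,277) and (311,253) and the canister at (383,215).

```bash
cat > m.py <<'E'
from h import *
seeds={"scene":[(322,265),(376,243),(407,219),(205,280)],"side":[(311,253),(267,277),(235,310),(383,198)]}
for n in seeds:
    P=np.load(n+"P.npy")
    for i,(u,v) in enumerate(seeds[n]):
        W=P[max(0,v-45):v+45,u-50:u+50].reshape(-1,3); W=W[np.isfinite(W[:,0])]
        c0=P[v,u]; W=W[np.hypot(*(W-c0)[:,:2].T)<(.09 if i<3 else .12)]
        if i<3:
            T=W[(abs(W[:,2]-.0725)<.003)]; r=cv2.minAreaRect((T[:,:2]*1000).astype(np.float32))
            K=W[(W[:,2]>.04)&(W[:,2]<.08)]; r2=cv2.minAreaRect((K[:,:2]*1000).astype(np.float32))
            S=W[abs(W[:,2]-.0325)<.003]; e=cv2.minEnclosingCircle((S[:,:2]*1000).astype(np.float32))
            print(n,i,len(T),"top",np.round(r[0],1),np.round(r[1],1),round(r[2],1),"knob",np.round(r2[0],1),np.round(r2[1],1),round(r2[2],1),"disc",np.round(e[0],1),round(e[1],1), "z",np.median(T[:,2]).round(4))
        else:
            S=W[abs(W[:,2]-.142)<.003]; e=cv2.minEnclosingCircle((S[:,:2]*1000).astype(np.float32))
            print(n,"rim",len(S),np.round(e[0],1),round(e[1],1),np.median(S[:,2]))
            B=W[(W[:,2]<.108)&(W[:,2]>.02)]
            A=np.c_[2*S[:,:2],np.ones(len(S))]; s=np.linalg.lstsq(A,(S[:,:2]**2).sum(1),rcond=None)[0]; print(s[:2],np.sqrt(s[2]+s[0]**2+s[1]**2))
E
python3 m.py
```

```text
scene 0 91 top [536.8  32. ] [28.7 26.3] 49.3 knob [536.5  31.9] [28.7 29.9] 51.4 disc [533.8  10.8] 83.4 z 0.0717
scene 1 85 top [560.6 180.8] [28.  30.9] 16.4 knob [560.2 180.5] [29.  31.3] 16.4 disc [567.2 175.2] 89.8 z 0.0718
scene 2 69 top [537.6 316.2] [28.2 29.4] 57.6 knob [538.5 315.4] [28.5 31.4] 54.8 disc [548.9 297.5] 82.9 z 0.0723
scene rim 289 [ 466.4 -232. ] 54.1 0.14128638943085559
[ 0.46782885 -0.23150363] 0.049694988238225074
side 0 61 top [531.9  32.8] [28.1 30.1] 54.4 knob [531.7  33.4] [29.  31.5] 56.6 disc [524.3  43. ] 89.6 z 0.0722
side 1 78 top [557.4 179.4] [27.1 27. ] 20.5 knob [556.9 179.4] [28.8 31.9] 17.1 disc [559.7 202.8] 82.6 z 0.0723
side 2 110 top [534.5 315.8] [27.2 32.6] 54.1 knob [534.5 315.7] [27.9 32.4] 55.0 disc [524.2 324.4] 89.9 z 0.072
side rim 142 [ 463.6 -233.9] 55.3 0.14168338679121895
[ 0.46416093 -0.23226545] 0.04959232888748952
```

Knobs found: (535,32), (559,180) and (536,316) mm. The mouth is near (466,-232) with a mid-wall radius of about 50. I'll turn to lid A's yaw and look at the mouth with the wrist camera. The knob gets the same look afterwards, so calibration bias cancels.

Call:
drive_tool([
  {"turn":-0.17,"claw":1},
  {"turn":-0.17},
  {"turn":-0.17},
  {"turn":-0.17},
  {"delta_pos":[-61,-3.3,-8.7]},
  {"delta_pos":[-61,-3.3,-8.7]},
  {"delta_pos":[-61,-3.3,-8.7]},
  {"delta_pos":[-61,-3.3,-8.7]},
  {"delta_pos":[-61,-3.3,-8.7]},
  {"delta_pos":[-61,-3.3,-8.7]},
  {"delta_pos":[-61,-3.3,-8.7]},
  {"delta_pos":[-61,-3.3,-8.7]},
])

```text
invalid input
```

Call:
drive_tool([
  {"turn":0},
  {"turn":0},
])

```text
invalid input
```

```bash
cat >> h.py <<'E'
def yaw(s): return np.degrees(np.arctan2(s["ee_rot"][1,1],s["ee_rot"][0,1]))
def to(s,p,mm=True):  # tool-frame delta in mm to world point p (mm)
    return np.round(np.array(s["ee_rot"]).T@(np.array(p)-s["tcp_pos"]*1000),1)
def rim(P,c=(466,-232)):
    W=P.reshape(-1,3)*1000; W=W[np.isfinite(W[:,0])]
    W=W[(abs(W[:,2]-142)<4)&(np.hypot(W[:,0]-c[0],W[:,1]-c[1])<65)]
    A=np.c_[2*W[:,:2],np.ones(len(W))]; q=np.linalg.lstsq(A,(W[:,:2]**2).sum(1),rcond=None)[0]
    r=np.hypot(*(W[:,:2]-q[:2]).T); return q[:2].round(2),np.sqrt(q[2]+q[0]**2+q[1]**2).round(2),(r.min().round(1),r.max().round(1)),len(W),np.median(W[:,2]).round(1)
def knob(P,c,zt=72.5):
    W=P.reshape(-1,3)*1000; W=W[np.isfinite(W[:,0])]
    W=W[(abs(W[:,2]-zt)<5)&(np.hypot(W[:,0]-c[0],W[:,1]-c[1])<30)]
    r=cv2.minAreaRect(W[:,:2].astype(np.float32)); return np.round(r[0],2),np.round(r[1],1),round(r[2],1),W[:,:2].mean(0).round(2),len(W),np.median(W[:,2]).round(1)
def st():
    s=monitor.sense(); print("t",round(s["time_s"],2),"tcp",(s["tcp_pos"]*1000).round(1),"yaw",yaw(s).round(2),"F",s["wrist_force"].round(1),"g",round(s["gripper_width"]*87,1),round(s["gripper_force"],1)); return s
E
python3 - <<'E'
from h import *
s=st(); c,P=cap("wrist"); cv2.imwrite("pics/w1.png",c["color"][...,::-1]); print(rim(P)); print(s["joints"].round(0)); print(np.array(c["extrinsics"]).round(3).tolist())
print("to A",to(s,[534.5,32.5,220]))
E
```

```text
t 0.1 tcp [ 151.4 -605.8  221.6] yaw 104.02 F [0.5 0.  1.1] g 87.1 0.0Traceback (most recent call last):
  File "<stdin>", line 2, in <module>
  File "h.py", line 16, in rim
    r=np.hypot(*(W[:,:2]-q[:2]).T); return q[:2].round(2),np.sqrt(q[2]+q[0]**2+q[1]**2).round(2),(r.min().round(1),r.max().round(1)),len(W),np.median(W[:,2]).round(1)
                                                                                                  ~~~~~^^
    return umr_minimum(a, axis, None, out, keepdims, initial, where)
ValueError: zero-size array to reduction operation minimum which has no identity
```

View pics/w1.png

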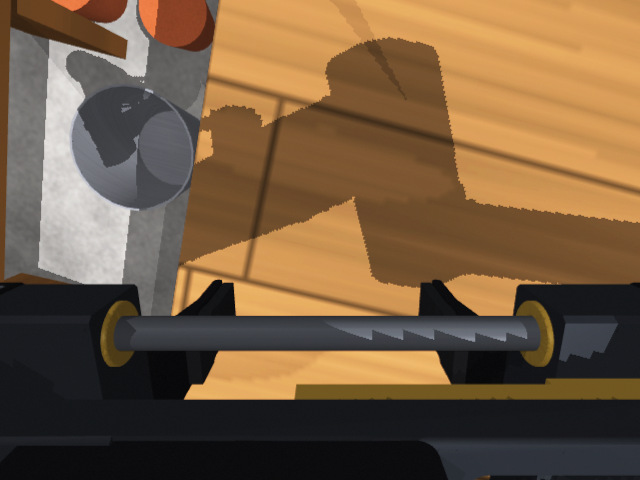

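The wrist picture is still from the start pose because the move was rejected. It shows the fingers at about (220,330) and (440,330), with the view ahead of them. The rows probably need all three fields.

Call:
drive_tool([
  {"delta_pos":[0,0,0],"turn":-0.17,"claw":1},
  {"delta_pos":[0,0,0],"turn":-0.17,"claw":1},
  {"delta_pos":[0,0,0],"turn":-0.17,"claw":1},
  {"delta_pos":[0,0,0],"turn":-0.17,"claw":1},
  {"delta_pos":[-61,-3.3,-8.7],"turn":0,"claw":1},
  {"delta_pos":[-61,-3.3,-8.7],"turn":0,"claw":1},
  {"delta_pos":[-61,-3.3,-8.7],"turn":0,"claw":1},
  {"delta_pos":[-61,-3.3,-8.7],"turn":0,"claw":1},
  {"delta_pos":[-61,-3.3,-8.7],"turn":0,"claw":1},
  {"delta_pos":[-61,-3.3,-8.7],"turn":0,"claw":1},
  {"delta_pos":[-61,-3.3,-8.7],"turn":0,"claw":1},
  {"delta_pos":[0,0,0],"turn":0,"claw":1},
])

```text
time_s: 1.65
tcp_pos: [0.4294, -0.2766, 0.2839]
ee_rot: [[-0.597, -0.802, 0.001], [-0.802, 0.597, -0.0], [-0.001, -0.001, -1.0]]
wrist_force: [-1.1, 0.1, -0.1]
gripper_width: 0.997
gripper_force: 0.0
```

Run:
```python
from h import *
s=st(); c,P=cap("wrist"); cv2.imwrite("pics/w2.png",c["color"][...,::-1]); print(s["joints"].round(0)); E=np.array(c["extrinsics"]);R=s["ee_rot"]
print("cam in tool",(R.T@(E[:3,3]-s["tcp_pos"])).round(3),(R.T@E[:3,:3]).round(3).tolist(), c["vertical_fov"])
print("to mouth",to(s,[466,-232,290]),"to A",to(s,[534.5,32.5,220]))
print(rim(P))
```

```text
t 1.65 tcp [ 429.4 -276.6  283.9] yaw 143.34 F [-1.1  0.1 -0.1] g 86.7 0.0
[-15.   8.  -9.  -0. -72. -22.]
cam in tool [ 0.069  0.    -0.163] [[-0.0, -0.965, -0.262], [1.0, -0.0, 0.001], [-0.001, -0.262, 0.965]] 65.70611912883652
to mouth [-57.6  -2.8  -6.1] to A [-310.6  100.3   64. ]
(array([ 466.76, -230.82]), np.float64(49.47), (np.float64(46.7), np.float64(52.3)), 1201, np.float64(142.7))
```

Call:
drive_tool([
  {"delta_pos":[-29,-1.5,-3],"turn":0,"claw":1},
  {"delta_pos":[-29,-1.5,-3],"turn":0,"claw":1},
  {"delta_pos":[0,0,0],"turn":0,"claw":1},
  {"delta_pos":[0,0,0],"turn":0,"claw":1},
])

```text
time_s: 2.2
tcp_pos: [0.4633, -0.2357, 0.289]
ee_rot: [[-0.603, -0.798, -0.001], [-0.798, 0.603, 0.0], [0.001, 0.001, -1.0]]
wrist_force: [-0.9, 0.4, -0.1]
gripper_width: 0.999
gripper_force: 0.0
```

Run:
```python
from h import *
s=st(); c,P=cap("wrist"); cv2.imwrite("pics/w2.png",c["color"][...,::-1])
print(rim(P),to(s,[*rim(P)[0],290]), "to A",to(s,[534.5,32.5,220]))
```

```text
t 2.2 tcp [ 463.3 -235.7  289. ] yaw 142.9 F [-0.9  0.4 -0.1] g 86.9 0.0
(array([ 467.02, -230.41]), np.float64(49.56), (np.float64(47.3), np.float64(52.5)), 2018, np.float64(142.7)) [-6.4  0.2 -1. ] to A [-256.9  104.9   69. ]
```

View pics/w2.png

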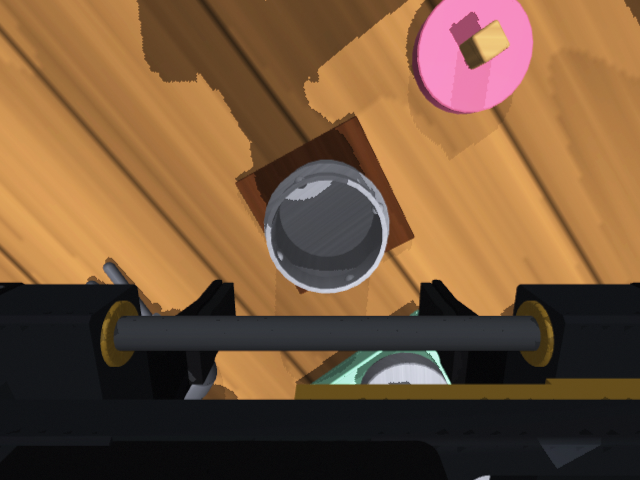

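The mouth shows whole at (327,230), outside diameter about 104. Next, over lid A.

Call:
drive_tool([
  {"delta_pos":[-42,17.5,11.5],"turn":0,"claw":1},
  {"delta_pos":[-42,17.5,11.5],"turn":0,"claw":1},
  {"delta_pos":[-42,17.5,11.5],"turn":0,"claw":1},
  {"delta_pos":[-42,17.5,11.5],"turn":0,"claw":1},
  {"delta_pos":[-42,17.5,11.5],"turn":0,"claw":1},
  {"delta_pos":[-42,17.5,11.5],"turn":0,"claw":1},
  {"delta_pos":[0,0,0],"turn":0,"claw":1},
  {"delta_pos":[0,0,0],"turn":0,"claw":1},
])

```text
time_s: 3.25
tcp_pos: [0.5319, 0.0287, 0.2204]
ee_rot: [[-0.603, -0.798, -0.0], [-0.798, 0.603, -0.0], [0.001, 0.0, -1.0]]
wrist_force: [-0.1, -0.6, 0.3]
gripper_width: 1.003
gripper_force: 0.0
```

```bash
cat > k.py <<'E'
from h import *
import sys
s=st(); c,P=cap("wrist"); k=knob(P,[float(a) for a in sys.argv[1:3]]); print(k, "to grasp",to(s,[*k[0],37.5]))
E
python3 k.py 535 32
```

```text
t 3.25 tcp [531.9  28.7 220.4] yaw 142.94 F [-0.1 -0.6  0.3] g 87.3 0.0
(array([535.78,  35.02]), array([28.3, 28. ]), 58.1, array([535.22,  34.22]), 1013, np.float64(73.1)) to grasp [ -7.4   0.7 182.9]
```

Call:
drive_tool([
  {"delta_pos":[-7.2,0.7,40],"turn":0,"claw":1},
  {"delta_pos":[0,0,50],"turn":-0.08,"claw":1},
  {"delta_pos":[0,0,45],"turn":0,"claw":1},
  {"delta_pos":[0,0,30],"turn":0,"claw":1},
  {"delta_pos":[0,0,17.5],"turn":0,"claw":1},
  {"delta_pos":[0,0,0],"turn":0,"claw":1},
  {"delta_pos":[0,0,0],"turn":0,"claw":0},
  {"delta_pos":[0,0,0],"turn":0,"claw":0},
  {"delta_pos":[0,0,0],"turn":0,"claw":0},
  {"delta_pos":[0,0,0],"turn":0,"claw":0},
])

```text
time_s: 4.55
tcp_pos: [0.5361, 0.0359, 0.0384]
ee_rot: [[-0.536, -0.844, 0.001], [-0.844, 0.536, 0.0], [-0.001, -0.0, -1.0]]
wrist_force: [-0.2, 0.3, -0.5]
gripper_width: 0.628
gripper_force: 0.0
```

```bash
python3 -c "
from h import *
s=st(); print(to(s,[535.6,34.8,37.5]))"
```

```text
t 4.55 tcp [536.1  35.9  38.4] yaw 147.57 F [-0.2  0.3 -0.5] g 54.6 0.0
[ 1.2 -0.2  0.9]
```

Call:
drive_tool([
  {"delta_pos":[0,0,0],"turn":0,"claw":0},
  {"delta_pos":[0,0,0],"turn":0,"claw":0},
  {"delta_pos":[0,0,0],"turn":0,"claw":0},
  {"delta_pos":[0,0,0],"turn":0,"claw":0},
  {"delta_pos":[0,0,0],"turn":0,"claw":0},
  {"delta_pos":[0,0,0],"turn":0,"claw":0},
  {"delta_pos":[0,0,-20],"turn":0,"claw":0},
  {"delta_pos":[0,0,-50],"turn":0,"claw":0},
  {"delta_pos":[0,0,-50],"turn":0,"claw":0},
  {"delta_pos":[0,0,-50],"turn":0,"claw":0},
  {"delta_pos":[0,0,0],"turn":0,"claw":0},
])

```text
time_s: 5.92
tcp_pos: [0.5381, 0.0364, 0.2122]
ee_rot: [[-0.536, -0.844, 0.009], [-0.844, 0.536, 0.003], [-0.007, -0.006, -1.0]]
wrist_force: [-0.2, 0.3, -2.1]
gripper_width: 0.321
gripper_force: 29.9
```

```bash
python3 -c "
from h import *
s=st(); c,P=cap('wrist'); t=s['tcp_pos']*1000; k=knob(P,t[:2],t[2]+35); print(k,'knob in tool', to(s,[*k[0],t[2]]));print('to mouth, tcp z 230', to(s,[467.02,-230.41,230]))"
```

```text
t 5.92 tcp [538.1  36.4 212.2] yaw 147.6 F [-0.2  0.3 -2.1] g 27.9 29.9
(array([536.95,  35.16]), array([28.1, 51.7]), 57.8, array([534.47,  31.28]), 2868, np.float64(247.0)) knob in tool [ 1.6  0.3 -0. ]
to mouth, tcp z 230 [263.2 -83.1 -19.2]
```

Call:
drive_tool([
  {"delta_pos":[20,-6,-4],"turn":0,"claw":0},
  {"delta_pos":[44,-14,-3],"turn":0,"claw":0},
  {"delta_pos":[48,-15,0],"turn":0,"claw":0},
  {"delta_pos":[48,-15,0],"turn":0,"claw":0},
  {"delta_pos":[48,-15,0],"turn":0,"claw":0},
  {"delta_pos":[34,-12,0],"turn":0,"claw":0},
  {"delta_pos":[20,-6,0],"turn":0,"claw":0},
  {"delta_pos":[0,0,0],"turn":0,"claw":0},
  {"delta_pos":[0,0,0],"turn":0,"claw":0},
  {"delta_pos":[0,0,0],"turn":0,"claw":0},
])

```text
time_s: 7.22
tcp_pos: [0.4653, -0.2293, 0.2145]
ee_rot: [[-0.536, -0.845, -0.001], [-0.845, 0.536, 0.0], [0.0, 0.001, -1.0]]
wrist_force: [0.2, 0.4, -1.4]
gripper_width: 0.32
gripper_force: 29.9
```

```bash
python3 -c "
from h import *
s=st(); print(to(s,[467.02,-230.41,180])-[1.2,0,0])"
```

```text
t 7.22 tcp [ 465.3 -229.3  214.5] yaw 147.62 F [ 0.2  0.4 -1.4] g 27.9 29.9
[-1.1 -2.1 34.5]
```

Call:
drive_tool([
  {"delta_pos":[-1.1,-2.1,0],"turn":0,"claw":0},
  {"delta_pos":[0,0,15],"turn":0,"claw":0},
  {"delta_pos":[0,0,15],"turn":0,"claw":0},
  {"delta_pos":[0,0,4],"turn":0,"claw":0},
  {"delta_pos":[0,0,3],"turn":0,"claw":0},
  {"delta_pos":[0,0,3],"turn":0,"claw":0},
  {"delta_pos":[0,0,2],"turn":0,"claw":0},
  {"delta_pos":[0,0,0],"turn":0,"claw":0},
])

```text
time_s: 8.22
tcp_pos: [0.4679, -0.2301, 0.173]
ee_rot: [[-0.536, -0.844, 0.0], [-0.844, 0.536, -0.0], [-0.0, -0.0, -1.0]]
wrist_force: [-1.1, -0.3, -2.5]
gripper_width: 0.318
gripper_force: 29.9
```

```bash
python3 -c "
from h import *
s=st(); print(to(s,[467.02,-230.41,164])-[1.2,0,0],s['moment'].round(2))"
```

```text
t 8.22 tcp [ 467.9 -230.1  173. ] yaw 147.57 F [-1.1 -0.3 -2.5] g 27.6 29.9
[-0.5  0.5  9. ] [ 0.06  0.07 -0.02]
```

Call:
drive_tool([
  {"delta_pos":[-0.4,0.4,2],"turn":0,"claw":0},
  {"delta_pos":[0,0,2],"turn":0,"claw":0},
  {"delta_pos":[0,0,2],"turn":0,"claw":0},
  {"delta_pos":[0,0,0],"turn":0,"claw":0},
])

```text
time_s: 8.72
tcp_pos: [0.4676, -0.2294, 0.1667]
ee_rot: [[-0.536, -0.844, -0.0], [-0.844, 0.536, 0.0], [0.0, 0.0, -1.0]]
wrist_force: [0.6, -0.1, -3.2]
gripper_width: 0.317
gripper_force: 29.9
```

Call:
drive_tool([
  {"delta_pos":[0,0,2],"turn":0,"claw":0},
  {"delta_pos":[0,0,1],"turn":0,"claw":0},
  {"delta_pos":[0,0,0],"turn":0,"claw":0},
])

```text
time_s: 9.1
tcp_pos: [0.4677, -0.2295, 0.1639]
ee_rot: [[-0.536, -0.844, -0.0], [-0.844, 0.536, -0.0], [0.0, 0.0, -1.0]]
wrist_force: [0.5, 0.5, -2.3]
gripper_width: 0.322
gripper_force: 29.9
```

Call:
drive_tool([
  {"delta_pos":[0,0,1],"turn":0,"claw":0},
  {"delta_pos":[0,0,1],"turn":0,"claw":0},
  {"delta_pos":[0,0,0],"turn":0,"claw":0},
])

```text
time_s: 9.48
tcp_pos: [0.468, -0.2297, 0.1629]
ee_rot: [[-0.536, -0.844, 0.001], [-0.844, 0.536, -0.001], [0.0, -0.001, -1.0]]
wrist_force: [-2.1, 1.2, 5.0]
gripper_width: 0.32
gripper_force: 29.9
```

Call:
drive_tool([
  {"delta_pos":[0,0,1],"turn":0,"claw":0},
  {"delta_pos":[0,0,1],"turn":0,"claw":0},
  {"delta_pos":[0,0,0],"turn":0,"claw":0},
])

```text
time_s: 9.85
tcp_pos: [0.4683, -0.2299, 0.1622]
ee_rot: [[-0.535, -0.845, 0.002], [-0.845, 0.535, -0.002], [0.0, -0.002, -1.0]]
wrist_force: [-2.7, 1.4, 10.6]
gripper_width: 0.32
gripper_force: 30.0
```

Call:
drive_tool([
  {"delta_pos":[0,0,1],"turn":0,"claw":0},
  {"delta_pos":[0,0,1],"turn":0,"claw":0},
  {"delta_pos":[0,0,0],"turn":0,"claw":0},
])

```text
time_s: 10.22
tcp_pos: [0.4687, -0.2301, 0.1606]
ee_rot: [[-0.535, -0.845, 0.003], [-0.845, 0.535, -0.002], [0.0, -0.004, -1.0]]
wrist_force: [-2.4, 1.9, 10.7]
gripper_width: 0.323
gripper_force: 30.0
```

```bash
python3 -c "
from h import *
s=st(); c,P=cap('side'); k=knob(P,(466,-231),192); print(k); c,P=cap('wrist'); k=knob(P,(466,-231),196); print(k);"
```

```text
t 10.22 tcp [ 468.7 -230.1  160.6] yaw 147.66 F [-2.4  1.9 10.7] g 28.1 30.0
(array([ 468.58, -229.27]), array([21.8, 54.8]), 62.0, array([ 465.73, -224.71]), 67, np.float64(193.2))
(array([ 467.64, -231.21]), array([27.8, 51.7]), 59.0, array([ 465.38, -234.9 ]), 2822, np.float64(195.6))
```

Call:
drive_tool([
  {"delta_pos":[0,0,1],"turn":0,"claw":0},
  {"delta_pos":[0,0,1],"turn":0,"claw":0},
  {"delta_pos":[0,0,0],"turn":0,"claw":0},
])

```text
time_s: 10.7
tcp_pos: [0.4683, -0.2298, 0.1568]
ee_rot: [[-0.536, -0.844, 0.002], [-0.844, 0.536, -0.001], [-0.0, -0.002, -1.0]]
wrist_force: [0.1, -0.8, 1.5]
gripper_width: 0.323
gripper_force: 29.9
```

Run:
```python
from h import *
s=st(); t=s["tcp_pos"]*1000
c,P=cap('wrist'); W=P.reshape(-1,3)*1000; W=W[np.isfinite(W[:,0])]
L=(W-t)@s["ee_rot"]; K=L[(abs(L[:,1])<11)&(L[:,0]>-10)&(L[:,0]<12)&(L[:,2]<-25)&(L[:,2]>-50)]; print("knob top above tcp",-np.median(K[:,2]),len(K))
D=L[(np.hypot(L[:,0],L[:,1])<55)&(np.hypot(L[:,0],L[:,1])>25)&(abs(L[:,2])<25)]
q=np.linalg.lstsq(np.c_[D[:,:2],np.ones(len(D))],D[:,2],rcond=None)[0]; print("disc plane (tool)",q.round(3),len(D))
```

```text
t 10.7 tcp [ 468.3 -229.8  156.8] yaw 147.61 F [ 0.1 -0.8  1.5] g 28.1 29.9
knob top above tcp 35.35960533982976 1025
disc plane (tool) [-1.000e-03 -1.000e-03  4.605e+00] 18490
```

Call:
drive_tool([
  {"delta_pos":[0,0,1.5],"turn":0,"claw":0},
  {"delta_pos":[0,0,1.5],"turn":0,"claw":0},
  {"delta_pos":[0,0,0],"turn":0,"claw":0},
])

```text
time_s: 11.12
tcp_pos: [0.4673, -0.2292, 0.1525]
ee_rot: [[-0.537, -0.844, -0.001], [-0.844, 0.537, 0.001], [0.0, 0.001, -1.0]]
wrist_force: [-1.4, 0.2, -0.4]
gripper_width: 0.32
gripper_force: 29.9
```

Call:
drive_tool([
  {"delta_pos":[0,0,1],"turn":0,"claw":0},
  {"delta_pos":[0,0,1],"turn":0,"claw":0},
  {"delta_pos":[0,0,0],"turn":0,"claw":0},
])

```text
time_s: 11.5
tcp_pos: [0.4674, -0.2293, 0.1524]
ee_rot: [[-0.536, -0.844, -0.0], [-0.844, 0.536, -0.0], [0.0, 0.0, -1.0]]
wrist_force: [-5.2, 3.2, 9.3]
gripper_width: 0.317
gripper_force: 29.9
```

It bottomed out at the home height. One last firm push, then release and lift.

Call:
drive_tool([
  {"delta_pos":[0,0,1],"turn":0,"claw":0},
  {"delta_pos":[0,0,0],"turn":0,"claw":0},
  {"delta_pos":[0,0,-3],"turn":0,"claw":0},
  {"delta_pos":[0,0,0],"turn":0,"claw":1},
  {"delta_pos":[0,0,0],"turn":0,"claw":1},
  {"delta_pos":[0,0,0],"turn":0,"claw":1},
  {"delta_pos":[0,0,0],"turn":0,"claw":1},
  {"delta_pos":[0,0,0],"turn":0,"claw":1},
  {"delta_pos":[0,0,0],"turn":0,"claw":1},
  {"delta_pos":[0,0,0],"turn":0,"claw":1},
])

```text
time_s: 12.75
tcp_pos: [0.4677, -0.2295, 0.153]
ee_rot: [[-0.536, -0.844, 0.0], [-0.844, 0.536, -0.0], [-0.0, -0.0, -1.0]]
wrist_force: [-0.6, -0.1, -0.2]
gripper_width: 0.974
gripper_force: 0.0
```

Call:
drive_tool([
  {"delta_pos":[0,0,-15],"turn":0,"claw":1},
  {"delta_pos":[0,0,-40],"turn":0,"claw":1},
  {"delta_pos":[0,0,-50],"turn":0,"claw":1},
  {"delta_pos":[0,0,-50],"turn":0,"claw":1},
  {"delta_pos":[0,0,0],"turn":0,"claw":1},
  {"delta_pos":[0,0,0],"turn":0,"claw":1},
])

```text
time_s: 13.5
tcp_pos: [0.4674, -0.2293, 0.3083]
ee_rot: [[-0.536, -0.844, 0.001], [-0.844, 0.536, 0.0], [-0.001, -0.0, -1.0]]
wrist_force: [-0.7, 0.3, -0.1]
gripper_width: 1.0
gripper_force: 0.0
```

Run:
```python
from h import *
s=st()
for n in("wrist","scene"):
    c,P=cap(n); k=knob(P,(467,-230),187); print(n,k)
    W=P.reshape(-1,3)*1000; W=W[np.isfinite(W[:,0])]; r=np.hypot(W[:,0]-467,W[:,1]+230); D=W[(r<55)&(r>25)&(abs(W[:,2]-150)<15)]
    q=np.linalg.lstsq(np.c_[D[:,:2]-[467,-230],np.ones(len(D))],D[:,2],rcond=None)[0]; print("disc",q.round(3),len(D))
cv2.imwrite("pics/s3.png",c["color"][...,::-1])
```

```text
t 13.5 tcp [ 467.4 -229.3  308.3] yaw 147.56 F [-0.7  0.3 -0.1] g 87.0 0.0
wrist (array([ 467.15, -229.87]), array([28.5, 27.2]), 57.1, array([ 466.74, -230.53]), 1213, np.float64(187.6))
disc [-0.00000e+00  1.00000e-03  1.47847e+02] 9289
scene (array([ 468.1 , -231.21]), array([27.5, 28.6]), 61.4, array([ 469.82, -231.72]), 146, np.float64(185.9))
disc [ 0.00000e+00 -1.00000e-03  1.46435e+02] 1093
```

View pics/s3.png

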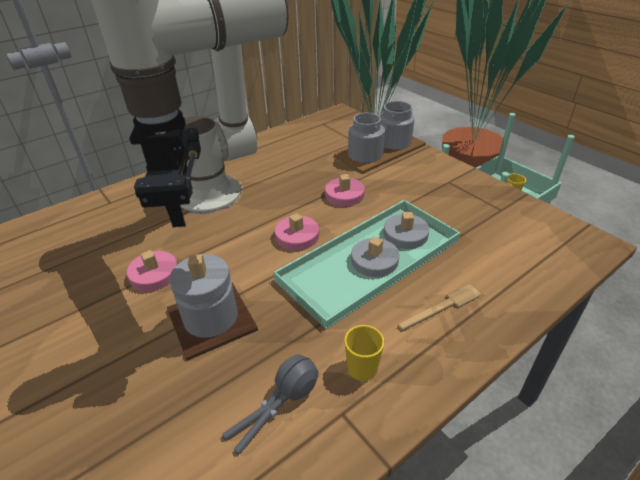

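The lid sits level on the canister at (203,280). Its knob top reads 186–188 mm against 187 expected, so it is fully home. The other two lids are untouched in the tray.

```bash
python3 -c "
from h import *
print(ticket.finish_job())"
```

```text
the job is handed in; nothing more can be done
None
```

The job is handed in: the first lid I tried (lid A) fit and snapped fully home, level on the canister with its knob top at 186–188 mm against 187 mm expected, and nothing else was moved.

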